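Turn a cutting board onto its feet

ROBOT

A 7-joint arm with a two-finger parallel gripper is mounted at the origin on the work surface. World frame = base frame: x ahead of the robot, y to its left, z up, the work surface at z = 0. Lengths are in m, angles in degrees, forces in N, time in s.
With the tool pointing down it reaches from about 0.425 to 0.925 m from the base axis. Payload 6.8 kg.
Tool frame: the origin (TCP) lies midway between the tips of the shut fingers; the grasp point (between the pads) lies 19 mm behind it; x points along the fingers, y is the direction in which the jaws open and shut, and the axes are right-handed (so a half turn about x gives the same grasp; the last joint's range is limited). The gripper opens to 85 mm and grips with 20 to 120 N. Pads are 22 mm wide; open, the fingers measure 114 mm over their backs; the gripper's body (76 mm by 85 mm) begins 54 mm behind the grasp point. The pads swing forward as they close: fully open they stand 13 mm farther back than shut.
Start: joints at [-82.454, 27.33, 1.283, 89.118, -0.659, 63.558, -4.761], TCP at [0.16, 0.656, 0.231] pointing down, gripper open.
Joint ranges: [-169.35, 169.35], [-19.33, 120.38], [-80.79, 83.38], [13.8, 139.57], [-78.32, 258.32], [9.67, 109.79], [-169.56, 169.56]. Speed limits (degrees/s): [136.94, 136.94, 180, 180, 180, 180, 180].

INTERFACE

Orientations are given as [roll, pitch, yaw] about the fixed x, y, z axes, in that order (R = Rz(yaw) Ry(pitch) Rx(roll)).
In Python, from cell import r, imaging, order gives the robot as it stands.
- The arm moves only by the tool send_rows, never from a script. Its arguments are lists of equal length, an entry for each row: "slide": the shift along the world's x, y, z normalised to -1 to 1, where 1 is 25 mm, a list of three; "twist": the turn, a rotation vector about the world's x, y, z normalised to -1 to 1, where 1 is 0.1 rad, a list of three; "grip": the opening, from -1 (shut) to 1 (fully open). A call has 1 to 10 rows; each row shifts and turns the commanded pose from where the row before left it; what a row does not reach is not made up. A row lasts 1/12 s, in which the tool goes at most 41.7 mm and 7.16 degrees, less where a joint would pass 70% of its speed; a pose out of reach is approached as far as the arm can. A call with a number of a shift or a turn outside -1 to 1 is refused whole. A call with a gripper value outside its range is refused whole. The fingers move at their own pace and stop on an object; "force" is the grip in N (left out, the last holds). Time passes only in rows, so rows that do not move let the fingers close. It gives the time, the measured TCP pose, the force and the opening at its end, in the units of the state.
- r.sense(): the state, without advancing time (a new reading comes with each control period).
- imaging.snapshot(name): name is "scene" or "top" or "wrist"; returns a dict with "image" (384x512x3 uint8, red, green, blue), "fovy" (degrees; the focal length in pixels is half the picture's height over the tangent of half this angle, whatever the lens; pixels are square), "cx", "cy" (the principal point, pixels), "distortion" ([k1, k2, p1, p2, k3] as OpenCV has them; the pictures are not rectified), "rvec" (rotation vector, rad) and "tvec" (3), from world to camera coordinates, as OpenCV has them; the wrist camera has in their place "tool_from_camera" (4x4, takes a point from camera to tool coordinates, whose origin is the TCP and whose axes are the tool frame's). Camera axes: x right, y down, z forward; pixel columns grow to the right and rows downward; lengths in m; the calibration is good to about 2 mm. A picture is of the moment at which its call begins: read the wrist's pose just before it. There is no depth.
- order.sign_off(): hands the job in, once; it reports no verdict.
The state is a dict: "t": time; "joint_pos": joint angles; "qd": joint speeds; "joint_efforts": joint torques, N m; "tool_pos": TCP position; "tcp_rot": TCP orientation; "contact_force": force on the tool from outside, world axes, zero at the start; "ft_torque": the same for the moment, N m; "opening": finger opening in m.
Only numpy, scipy, OpenCV 4.12 (cv2) and the standard library are available. Lean on these libraries where they do the work, as an engineer would, in place of code of your own. Each camera call takes 0.05 s, during which the arm holds its last target. There are 200 camera calls.

TASK

The washed cutting board lies feet-up on the low pastry stand. Slide it out flat over the stand's open edge until you can get under it, take hold of it there and turn it over, then set it down without letting it drop and push it all the way back so that it lies on its feet, wholly on the stand and flat against the lip. Leave the rolling pin, the bowl and the loaf tin where they are.

Things in the scene. Friction and masses are not known exactly. Their poses are not given: they have to be found in the camera images.
- stand: Fixed low pastry stand: aluminium plinth under a marble slab, 320 mm along x, 240 along y, flat top 100 mm above the table. Origin: centre of its underside; z up. Along its -y side stands an aluminium lip 10 mm thick, rising 25 mm above the top, inner face at y = -110 mm. Its +y side (y = +120 mm) is the open edge, with a solid upright face below it.
- open_edge (a point): Middle of the stand's open edge, at the height of its top (100 mm above the table). Same axes as the stand: +y points outward from the edge, away from the lip.
- board_mid (a point): Centre (half-way through the thickness) of the loose wooden cutting board, 200 mm along x, 140 along y, 12 thick, 0.2 to 0.45 kg. At the start it lies on its smooth -z face, z up, y roughly toward the open edge, 40 mm or more from the lip. On its +z face are four 3 mm high black rubber feet, 26 mm across tapering to 14, at x +/-78, y +/-34. On its feet, z points down and this point is 109 mm above the table.
- rolling_pin: Bystander: wooden rolling pin lying on the table, 270 mm long along x, 46 mm thick; origin on the table under its middle.
- bowl: Bystander: steel bowl on the table, 150 mm across, 65 mm high; origin: centre of its underside.
- loaf_tin: Bystander: dark steel loaf tin on the table, 180 x 90 mm, 60 mm high; origin: centre of its underside.
Things that resemble listed ones, but are neither listed nor needed, are in the scene too. There is more than one size of the part that bears board_mid; the job needs the largest.

How it is judged (in metres and radians):
On the way, in this order (a step that is already met when the one before it is completed fails the run):
1. the board, still flat and feet-up, sticks out at least 20 mm past the stand's open edge (y of board_mid in the frame of stand above 0.07 m and angle between board_mid's own z axis and vertical below 0.1 rad and height (world z) of board_mid above 0.1 m), for 0.2 s.
2. the board, held in the fingers, is turned so that its feet side faces down (angle between board_mid's own z axis and vertical above 2.2 rad and contact force between the fingers and board above 0.5 N), for 0.1 s.
At the end, for the whole second after the job is handed in: The board rests on its feet (smooth face up, level within 4 degrees) on the stand's top, its back edge within 10 mm of the lip and parallel to it within 3.4 degrees, no part past the stand's ends (its centre within 60 mm of the stand's middle along the lip), released and still (angle between board_mid's own z axis and vertical above 3.07 rad and height (world z) of board_mid between 0.105 and 0.113 m and y of board_mid in the frame of stand between -0.045 and -0.03 m and x of board_mid in the frame of stand between -0.06 and 0.06 m and angle between the x axis of board_mid and the x axis of stand, either way round below 0.06 rad and linear speed of board below 0.01 m/s); the robot touches nothing.
It fails at once if the board falls or is flung (its centre moves faster than 0.7 m/s) (linear speed of board above 0.7 m/s).
It fails at once if the rolling pin is shifted by more than 30 mm (distance of rolling_pin from where it was at the start of the episode above 0.03 m).
It fails at once if the bowl is shifted by more than 30 mm (distance of bowl from where it was at the start of the episode above 0.03 m).
It fails at once if the loaf tin is shifted by more than 30 mm (distance of loaf_tin from where it was at the start of the episode above 0.03 m).
It also fails if it takes over 72 s, if anything falls off the work surface, if the arm or the gripper's body presses on something with over 40 N, if the wrist force passes 120 N, or if a joint passes its speed limit or range.

## Working session

There is one attempt and no reset: what is moved stays moved. The work goes in short steps, Python scripts to look and compute and a tool call to move; the robot and the scene stay as the last step left them, time stands still between calls to the robot, and variables do not carry over. Pictures are saved under pics/ and viewed, about 8 in all and at most 12, crops included, and the job is handed in when it is done.

Besides the shell and the picture viewer there is one more tool, called after "Call:" as a command line: name --argument value ..., lists and objects as JSON in quotes. send_rows: Moves the arm, as the interface text tells. Scaled input: -1 to 1 covers 25 mm each way for a shift and 0.1 rad each way for a turn. Its arguments: {"type":"object","properties":{"slide":{"type":"array"},"twist":{"type":"array"},"grip":{"type":"array"},"force":{"type":"number"}},"required":["slide","twist","grip"]}

```bash
mkdir -p pics; ls
python3 - <<'E'
from cell import r, imaging, order
import cv2, numpy as np
print(r.sense())
for n in ("scene","top"):
    s=imaging.snapshot(n); cv2.imwrite(f"pics/{n}0.png",s["image"][:,:,::-1])
    np.savez(f"{n}.npz",**s)
    print({k:v for k,v in s.items() if k!="image"})
E
```

```text
pics
{'t': 0.0, 'joint_pos': array([-82.45255439,  27.37597648,   1.28077358,  89.17957451,
        -0.65841639,  63.55645812,  -4.75955967]), 'qd': array([-0.06541106, -0.03676925, -0.01682573, -0.06188767,  0.048428  ,
       -0.05523336,  0.05572119]), 'joint_efforts': array([-1.02700033e-03, -5.96469247e+01,  1.60768826e+00, -2.81187898e+01,
        1.25436665e-02,  9.54607793e-03,  7.36008758e-06]), 'tool_pos': array([0.16022066, 0.65509527, 0.23031455]), 'tcp_rot': array([-85.29152878,  89.89534833, -99.03020139]), 'contact_force': array([-0.59517289, -0.52712931,  0.31243233]), 'ft_torque': array([-0.00094383,  0.02698327,  0.05948827]), 'opening': 0.08598579675484105}
{'fovy': 50.40339348961838, 'cx': 259.05084675312844, 'cy': 193.38602535021028, 'distortion': array([-0.0568747,  0.       ,  0.       ,  0.       ,  0.       ]), 'rvec': array([ 1.45841049,  2.1160838 , -0.85373397]), 'tvec': array([ 0.2448135 , -0.34156259,  1.92290959])}
{'fovy': 56.240079537100755, 'cx': 254.25490240086398, 'cy': 182.27322172872078, 'distortion': array([-0.02088689,  0.        ,  0.        ,  0.        ,  0.        ]), 'rvec': array([ 2.13331626, -2.19844107,  0.06891064]), 'tvec': array([0.01201144, 0.61011817, 1.13632915])}
```

View pics/scene0.png

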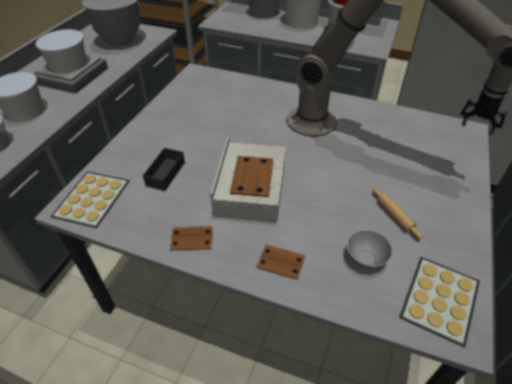

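View pics/top0.png

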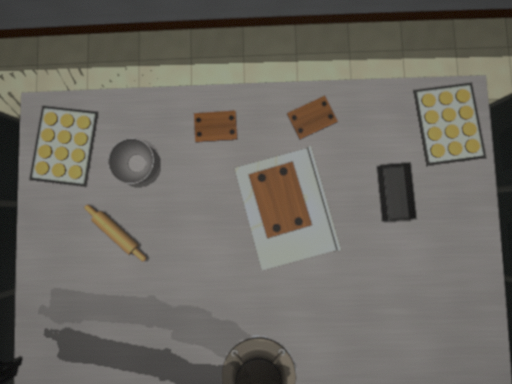

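The scene view shows the stand with the largest board (about 252,175), feet-up. In the top view, the board's feet are at about (263,178), (288,170), (277,228) and (299,221). The stand's open edge runs from (236,168) to (262,269), with the lip on the right from (309,149) to (338,249).

```bash
cat > h.py <<'E'
import numpy as np, cv2
from scipy.spatial.transform import Rotation as R
def cam(s):
    H=s["image"].shape[0]; f=H/2/np.tan(np.radians(float(s["fovy"]))/2)
    return np.array([[f,0,float(s["cx"])],[0,f,float(s["cy"])],[0,0,1]]),np.array(s["distortion"],float)
def ext(s,sense=None):
    """world->camera R,t"""
    if "rvec" in s: return cv2.Rodrigues(np.array(s["rvec"],float))[0],np.array(s["tvec"],float).ravel()
    T=np.eye(4); T[:3,:3]=R.from_euler("xyz",sense["tcp_rot"],degrees=True).as_matrix(); T[:3,3]=sense["tool_pos"]
    W=np.linalg.inv(T@np.array(s["tool_from_camera"])); return W[:3,:3],W[:3,3]
def topix(s,P,sense=None):
    Rm,t=ext(s,sense);K,d=cam(s)
    return cv2.projectPoints(np.array(P,float).reshape(-1,1,3),Rm,t,K,d)[0].reshape(-1,2)
def toworld(s,px,z,sense=None):
    Rm,t=ext(s,sense);K,d=cam(s)
    u=cv2.undistortPoints(np.array(px,float).reshape(-1,1,2),K,d).reshape(-1,2)
    D=np.c_[u,np.ones(len(u))]@Rm; C=-Rm.T@t
    return C+D*((z-C[2])/D[:,2])[:,None]
E
python3 - <<'E'
from h import *
s=dict(np.load("top.npz"));im=s["image"]
hsv=cv2.cvtColor(im,cv2.COLOR_RGB2HSV)
# board: brown region
def big(m,roi):
    z=np.zeros_like(m);x0,y0,x1,y1=roi;z[y0:y1,x0:x1]=m[y0:y1,x0:x1]
    c=max(cv2.findContours(z,cv2.RETR_EXTERNAL,cv2.CHAIN_APPROX_NONE)[0],key=cv2.contourArea);return c
m=((hsv[...,1]>90)).astype(np.uint8)
c=big(m,(232,145,345,275)); b=cv2.boxPoints(cv2.minAreaRect(c));
print("board px",b)
W=toworld(s,b,.112);print(W, [np.linalg.norm(W[i]-W[i-1]) for i in range(4)],"ctr",W.mean(0))
g=im.astype(int).sum(2)
print("row200 brightness",g[200,225:345:3], "\ncol", g[140:285:3,285])
F=toworld(s,[(263,178),(288,170),(277,228),(299,221)],.115);print(F,F.mean(0),np.linalg.norm(F[0]-F[2]),np.linalg.norm(F[0]-F[1]))
S=toworld(s,[(236,168),(262,269)],.1);print("edge",S,np.linalg.norm(S[0]-S[1]))
S=toworld(s,[(309,149),(338,249)],.125);print("lip",S)
for n,z,p in (("tin",.06,[(396,192)]),("bowl",.065,[(133,161)]),("pin",.023,[(88,208),(146,258)])):print(n,toworld(s,p,z))
cv2.imwrite("pics/crop.png",cv2.resize(im[135:285,220:350,::-1],None,fx=4,fy=4,interpolation=cv2.INTER_CUBIC))
E
```

```text
board px [[248.60405 174.41362]
 [292.08325 161.5309 ]
 [310.66583 224.24718]
 [267.18665 237.1299 ]]
[[ 0.62696906  0.0080913   0.112     ]
 [ 0.66176124 -0.12368583  0.112     ]
 [ 0.47296228 -0.17144291  0.112     ]
 [ 0.43879606 -0.04170566  0.112     ]] [np.float64(0.19465049212973407), np.float64(0.13629272778604845), np.float64(0.19474543912828543), np.float64(0.13416066249449088)] ctr [ 0.55012216 -0.08218577  0.112     ]
row200 brightness [375 375 378 377 374 374 432 451 459 462 395 247 252 260 252 255 238 252
 247 253 257 238 244 250 255 243 264 446 465 465 464 459 388 426 384 375
 379 373 376 378] 
col [379 383 378 381 376 457 461 452 283 208 140 145 233 246 242 235 245 247
 254 254 257 251 255 250 253 252 255 249 256 260 258 362 459 457 455 457
 455 456 454 452 457 428 384 385 376 376 377 378 374]
[[ 0.61449574 -0.03477805  0.115     ]
 [ 0.63618554 -0.11026315  0.115     ]
 [ 0.46491057 -0.07148551  0.115     ]
 [ 0.48358983 -0.13708932  0.115     ]] [ 0.54979542 -0.08840401  0.115     ] 0.15402325417767695 0.07853946367194535
edge [[ 0.64913772  0.04638383  0.1       ]
 [ 0.34455942 -0.02343597  0.1       ]] 0.312478393935608
lip [[ 0.69589057 -0.17424259  0.125     ]
 [ 0.39967628 -0.2459338   0.125     ]]
tin [[ 0.5631309  -0.44773967  0.06      ]]
bowl [[0.68669197 0.37625087 0.065     ]]
pin [[0.54285604 0.54106171 0.023     ]
 [0.37669126 0.34938051 0.023     ]]
```

View pics/crop.png

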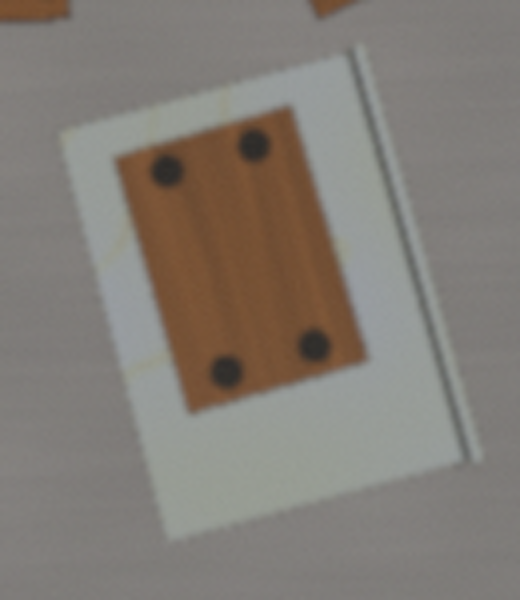

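The crop confirms the layout: feet-up board with feet at crop (167,171), (254,145), (227,371) and (314,345), and a clear gap of over 40 mm to the lip. Next I fit the stand and board poses to known geometry.

Run:
```python
from h import *
from scipy.optimize import least_squares
s=dict(np.load("top.npz"))
c=lambda p:[(220+x/4-.375,135+y/4-.375) for x,y in p]
def fit(obj,px,z0):
    px=np.array(px)
    def w(p):
        a=p[2];Rm=np.array([[np.cos(a),-np.sin(a)],[np.sin(a),np.cos(a)]]);o=np.array(obj);return np.c_[o[:,:2]@Rm.T+p[:2],o[:,2]+z0]
    q=least_squares(lambda p:(topix(s,w(p))-px).ravel(),[.53,-.09,.23]);print(q.x,np.degrees(q.x[2]),q.fun.round(1));return q.x
st=fit([(.16,.12,.1),(-.16,.12,.1),(.16,-.12,.125),(-.16,-.12,.125),],c([(62,132),(168,540),(362,45),(481,460)]),0)
bd=fit([(.1,.07,.006),(.1,-.07,.006),(-.1,-.07,.006),(-.1,.07,.006),(.078,.034,.009),(.078,-.034,.009),(-.078,.034,.009),(-.078,-.034,.009)],c([(116,157),(293,106),(368,360),(190,413),(167,171),(254,145),(227,371),(314,345)]),.106)
a=st[2];d=bd[:2]-st[:2];print("board in stand",d[0]*np.cos(a)+d[1]*np.sin(a),-d[0]*np.sin(a)+d[1]*np.cos(a),np.degrees(bd[2]-a))
def S(x,y): return st[:2]+[x*np.cos(a)-y*np.sin(a),x*np.sin(a)+y*np.cos(a)]
bx=d[0]*np.cos(a)+d[1]*np.sin(a)
print("gap mid",S(bx,-.085),"edge",S(bx,.12))
```

```text
[ 0.52412981 -0.10052659  0.23283852] 13.340664476422111 [-1.4 -0.5 -0.5  0.7  0.8 -0.8  1.   0.5]
[ 0.5501857  -0.08294378  0.25310759] 14.501996857953104 [-0.6 -0.3 -0.2 -0.5  0.5  0.3 -0.4  0.3  0.2 -0.2  0.2 -0.1 -0.   0.2
  0.3  0.3]
board in stand 0.029409847038932138 0.011096199006935027 1.161332381530993
gap mid [ 0.57235897 -0.17644685] edge [0.52505719 0.02302129]
```

```bash
cat >> h.py <<'E'
st=np.array([.5241,-.1005]);A=np.radians(13.34);X=np.array([np.cos(A),np.sin(A)]);Y=np.array([-np.sin(A),np.cos(A)])
def W(x,y): return st+x*X+y*Y
def inS(p): d=np.array(p)[:2]-st; return np.array([d@X,d@Y])
def rot(q): return R.from_euler("xyz",q["tcp_rot"],degrees=True)
def down(): return R.from_matrix(np.c_[[0,0,-1],[*X,0],np.cross([0,0,-1],[*X,0])])
def report(q,target=None):
    M=rot(q).as_matrix()
    print("t",round(q["t"],2),"tcp",q["tool_pos"].round(4),"inS",inS(q["tool_pos"]).round(4),"j",q["joint_pos"].round(1),"F",q["contact_force"].round(1),"open",round(q["opening"],4))
    print("x",M[:,0].round(3),"y",M[:,1].round(3))
    if target is not None:
        for T in (target,target*R.from_rotvec([np.pi,0,0])): print("twist left /0.1:",((T*rot(q).inv()).as_rotvec()/.1).round(2))
    import json;open("log.txt","a").write(json.dumps([list(q["joint_pos"]),list(q["tool_pos"]),list(q["tcp_rot"])])+"\n")
E
python3 - <<'E'
from h import *; from cell import r
q=r.sense(); report(q,down()); print((np.r_[W(.029,-.085)]))
E
```

```text
t 0.1 tcp [0.1602 0.6552 0.2305] inS [-0.1798  0.8193] j [-82.5  27.4   1.3  89.2  -0.7  63.6  -4.8] F [-0.1 -0.3 -0.5] open 0.0854
x [-0.    -0.002 -1.   ] y [ 0.237  0.971 -0.002]
twist left /0.1: [ 1.000e-02 -1.000e-02 -1.098e+01]
twist left /0.1: [1.000e-02 1.000e-02 2.043e+01]
[ 0.5719295  -0.17651539]
```

Call:
send_rows --slide '[[1,-0.8,0],[1,-0.8,0],[1,-0.8,0],[1,-0.8,0],[1,-0.8,0],[1,-0.8,0],[1,-0.8,0],[1,-0.8,0],[1,-0.8,0],[1,-0.8,0]]' --twist '[[0,0,0],[0,0,0],[0,0,0],[0,0,0],[0,0,0],[0,0,0],[0,0,0],[0,0,0],[0,0,0],[0,0,0]]' --grip '[1,1,1,1,1,1,1,1,1,1]' --force 60

```text
t: 0.93
tool_pos: [0.4112, 0.4543, 0.231]
tcp_rot: [-118.0, 90.0, -131.8]
contact_force: [0.4, 0.9, -0.7]
opening: 0.0853
```

Call:
send_rows --slide '[[0.3,-1,0],[0.3,-1,0],[0.3,-1,0],[0.3,-1,0],[0.3,-1,0],[0.3,-1,0],[0.3,-1,0],[0.3,-1,0],[0.3,-1,0],[0.3,-1,0]]' --twist '[[0,0,-0.5],[0,0,-0.5],[0,0,-0.5],[0,0,-0.5],[0,0,-0.5],[0,0,-0.5],[0,0,-0.5],[0,0,-0.5],[0,0,-0.5],[0,0,-0.5]]' --grip '[1,1,1,1,1,1,1,1,1,1]'

```text
t: 1.77
tool_pos: [0.4855, 0.2037, 0.2313]
tcp_rot: [-180.0, 90.0, 137.4]
contact_force: [0.8, 0.2, -0.6]
opening: 0.0855
```

Call:
send_rows --slide '[[0.3,-1,0],[0.3,-1,0],[0.3,-1,0],[0.3,-1,0],[0.3,-1,0],[0.3,-1,0],[0.3,-1,0],[0.3,-1,0],[0.3,-1,0],[0.3,-1,0]]' --twist '[[0,0,-0.5],[0,0,-0.5],[0,0,-0.5],[0,0,-0.5],[0,0,-0.5],[0,0,-0.5],[0,0,-0.5],[0,0,-0.5],[0,0,-0.5],[0,0,-0.5]]' --grip '[1,1,1,1,1,1,1,1,1,1]'

```text
t: 2.6
tool_pos: [0.5601, -0.0462, 0.2313]
tcp_rot: [154.1, 90.0, 82.9]
contact_force: [0.6, 0.9, -0.3]
opening: 0.0852
```

Call:
send_rows --slide '[[0,-1,0],[0,-1,0],[0,-1,0],[0,-1,0],[0,-1,0],[0,0,0]]' --twist '[[0,0,-0.5],[0,0,-0.5],[0,0,0],[0,0,0],[0,0,0],[0,0,0]]' --grip '[1,1,1,1,1,1]'

```text
t: 3.1
tool_pos: [0.5587, -0.1761, 0.2317]
tcp_rot: [-6.0, 89.8, -83.3]
contact_force: [-0.8, -0.6, 0.1]
opening: 0.0855
```

Run:
```python
from h import *; from cell import r,imaging
q=r.sense(); report(q,down()); t=W(.029,-.085); print(t,((t-q["tool_pos"][:2])/.025).round(2))
s=imaging.snapshot("wrist"); im=s["image"][:,:,::-1].copy()
for n,P in (("board",[[*W(.029+a,.011+b),.112] for a,b in((.1,.07),(.1,-.07),(-.1,-.07),(-.1,.07))]),("lip",[[*W(a,-.11),.125] for a in (-.16,.16)])):
    p=topix(s,P,q);print(n,p.round(0).tolist())
    for u in p: 
        if abs(u).max()<2000: cv2.circle(im,tuple(int(v) for v in u),4,(0,255,0),1)
cv2.imwrite("pics/w1.png",im)
```

```text
t 3.1 tcp [ 0.5587 -0.1761  0.2317] inS [ 0.0162 -0.0816] j [-14.1  20.9  32.8 103.4 -12.8  59.3  36.3] F [-0.8 -0.6  0.1] open 0.0855
x [ 0.    -0.003 -1.   ] y [ 0.975  0.221 -0.   ]
twist left /0.1: [0.03 0.   0.1 ]
twist left /0.1: [ 1.000e-02 -5.000e-02 -3.131e+01]
[ 0.5719295  -0.17651539] [ 0.53 -0.01]
board [[394.0, -16.0], [374.0, 156.0], [160.0, 158.0], [141.0, -14.0]]
lip [[70.0, 214.0], [404.0, 212.0]]
```

View pics/w1.png

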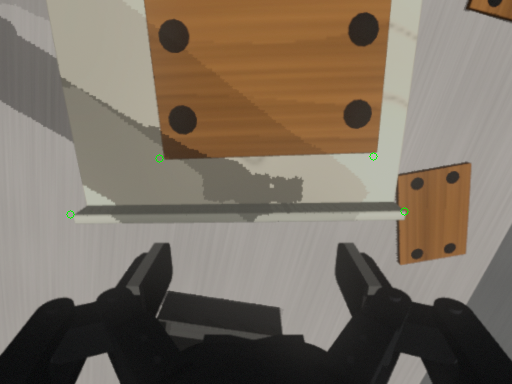

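The projected board and lip points match the picture: back edge at rows 152–158, lip inner face near row 210. Descending into the gap.

Call:
send_rows --slide '[[0.5,0,-1],[0,0,-1],[0,0,-1],[0,0,-1],[0,0,-0.8],[0,0,-0.5],[0,0,-0.2],[0,0,0]]' --twist '[[0,0,0.1],[0,0,0],[0,0,0],[0,0,0],[0,0,0],[0,0,0],[0,0,0],[0,0,0]]' --grip '[1,1,1,1,1,1,1,1]'

```text
t: 3.82
tool_pos: [0.5723, -0.1687, 0.093]
tcp_rot: [-119.4, 89.9, 164.5]
contact_force: [0.1, 0.2, 0.8]
opening: 0.0855
```

Run:
```python
from h import *; from cell import r,imaging
q=r.sense(); report(q,down())
s=imaging.snapshot("wrist"); cv2.imwrite("pics/w2.png",s["image"][:,:,::-1])
```

```text
t 3.82 tcp [ 0.5723 -0.1687  0.093 ] inS [ 0.0312 -0.0775] j [ -9.9  31.8  27.3 108.  -20.   45.   42.1] F [0.1 0.2 0.8] open 0.0855
x [-0.002  0.    -1.   ] y [ 0.971  0.239 -0.002]
twist left /0.1: [-0.   -0.02 -0.09]
twist left /0.1: [ 3.000e-02 -1.000e-02  3.133e+01]
```

View pics/w2.png

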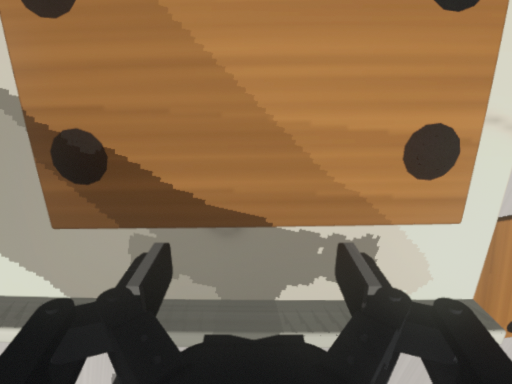

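The fingertips sit inside the gap between the board's back edge (row ~228) and the lip (row ~300), with no contact. Now I push outward.

Call:
send_rows --slide '[[0,0,-0.1],[-0.05,0.2,0],[-0.05,0.2,0],[-0.07,0.3,0],[-0.07,0.3,0],[-0.07,0.3,0],[-0.07,0.3,0],[-0.07,0.3,0],[0,0,0]]' --twist '[[0,0,-0.09],[0,0,0],[0,0,0],[0,0,0],[0,0,0],[0,0,0],[0,0,0],[0,0,0],[0,0,0]]' --grip '[1,1,1,1,1,1,1,1,1]'

```text
t: 4.62
tool_pos: [0.5613, -0.1193, 0.0912]
tcp_rot: [-176.0, 89.9, 107.4]
contact_force: [0.4, -0.1, -0.1]
opening: 0.0852
```

Run:
```python
from h import *; from cell import r,imaging
q=r.sense(); report(q,down())
```

```text
t 4.62 tcp [ 0.5613 -0.1193  0.0912] inS [ 0.0319 -0.0268] j [-15.1  30.2  27.5 111.3 -19.9  43.2  37.3] F [ 0.4 -0.1 -0.1] open 0.0852
x [-0.     0.002 -1.   ] y [ 0.973  0.232 -0.   ]
twist left /0.1: [-0.02 -0.   -0.01]
twist left /0.1: [ 1.00e-02 -2.00e-02  3.14e+01]
```

Call:
send_rows --slide '[[-0.07,0.3,0],[-0.07,0.3,0],[-0.07,0.3,0],[-0.07,0.3,0],[-0.05,0.25,0],[-0.03,0.12,0],[0,0,0]]' --twist '[[0,0,0],[0,0,0],[0,0,0],[0,0,0],[0,0,0],[0,0,0],[0,0,0]]' --grip '[1,1,1,1,1,1,1]'

```text
t: 5.2
tool_pos: [0.5521, -0.0809, 0.091]
tcp_rot: [-151.4, 89.9, 132.0]
contact_force: [-0.6, 1.0, 0.8]
opening: 0.0852
```

```bash
cat >> h.py <<'E'
def findboard(s,z=.112,sense=None):
    hsv=cv2.cvtColor(s["image"],cv2.COLOR_RGB2HSV)
    m=((hsv[...,1]>90)&(hsv[...,2]>40)).astype(np.uint8)
    m[:145]=0;m[290:]=0;m[:,:200]=0;m[:,345:]=0
    c=max(cv2.findContours(m,cv2.RETR_EXTERNAL,cv2.CHAIN_APPROX_NONE)[0],key=cv2.contourArea)
    b=cv2.boxPoints(cv2.minAreaRect(c));P=toworld(s,b,z)
    print("board px",b.round(0).tolist(),"S corners mm",[(1e3*inS(p)).round(0).tolist() for p in P])
E
python3 - <<'E'
from h import *; from cell import r,imaging
q=r.sense(); report(q,down())
s=imaging.snapshot("top"); findboard(s)
cv2.imwrite("pics/t2.png",cv2.resize(s["image"][120:300,200:360,::-1],None,fx=3,fy=3))
E
```

```text
t 5.2 tcp [ 0.5521 -0.0809  0.091 ] inS [0.0318 0.0126] j [-19.3  28.9  27.6 113.4 -19.6  42.2  33.4] F [-0.6  1.   0.8] open 0.0852
x [-0.001  0.001 -1.   ] y [ 0.973  0.231 -0.001]
twist left /0.1: [-0.01 -0.01 -0.01]
twist left /0.1: [ 2.000e-02 -2.000e-02  3.141e+01]
board px [[223.0, 180.0], [267.0, 169.0], [283.0, 233.0], [239.0, 244.0]] S corners mm [[130.0, 161.0], [128.0, 24.0], [-70.0, 29.0], [-67.0, 163.0]]
```

View pics/t2.png

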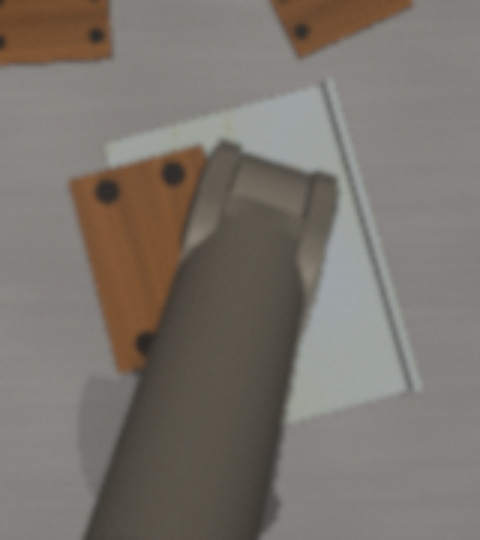

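The board's outer edge is at y ≈ 163 mm in the stand frame, so it overhangs by about 43 mm, still flat. In the crop the overhanging part runs from (70,182) to (120,372). Retreating upwards, then checking whether a horizontal tool pose is reachable by fitting a kinematic model.

Call:
send_rows --slide '[[0.1,-0.3,0],[0.05,-0.2,0.5],[0,0,1],[0,0,1],[0,0,1],[0,0,1],[0,0,1],[0,0,1],[0,0,1],[0,0,0]]' --twist '[[0,0,0],[0,0,0],[0,0,0],[0,0,0],[0,0,0],[0,0,0],[0,0,0],[0,0,0],[0,0,0],[0,0,0]]' --grip '[1,1,1,1,1,1,1,1,1,1]'

```text
t: 6.08
tool_pos: [0.5586, -0.0964, 0.2836]
tcp_rot: [79.6, 89.6, 2.9]
contact_force: [0.9, -0.2, -0.3]
opening: 0.0851
```

```bash
cat > kin.py <<'E'
from h import *
import json,itertools
from scipy.optimize import least_squares
AL=np.radians([0,-90,90,90,90,90,-90])
def fk(p,sg,J):
    d1,d3,a3,d5,a4,a6,d7,psi,o7=p
    a=[0,0,0,a3,a4,0,a6];d=[d1,0,d3,0,d5,0,d7];T=np.eye(4);c,s=np.cos(psi),np.sin(psi);T[:2,:2]=[[c,-s],[s,c]]
    for i in range(7):
        th=np.radians(J[i])*sg[i]+(o7 if i==6 else 0)
        c,s=np.cos(th),np.sin(th);ca,sa=np.cos(AL[i]),np.sin(AL[i])
        T=T@np.array([[c,-s,0,a[i]],[s*ca,c*ca,-sa,-sa*d[i]],[s*sa,c*sa,ca,ca*d[i]],[0,0,0,1]])
    # tool x = flange z, tool y = flange y
    return T[:3,3],T[:3,:3]@np.array([[0,0,-1],[0,1,0],[1,0,0]]).astype(float)
E
python3 - <<'E'
from kin import *
from cell import r
report(r.sense())
D=[json.loads(l) for l in open("log.txt")]
Ms=[R.from_euler("xyz",d[2],degrees=True).as_matrix() for d in D]
def res(p,sg):
    o=[]
    for d,M in zip(D,Ms):
        P,Q=fk(p,sg,d[0]);o+=[P-d[1],.3*(Q-M)[:,0],.3*(Q-M)[:,1]]
    return np.concatenate(o)
best=[]
for sg in itertools.product([1,-1],repeat=7):
    if sg[1]!=sg[3]or sg[5]!=sg[1]: continue
    for psi in(0,2,4):
        q=least_squares(res,[.3,.33,.06,.38,.09,.086,.3,psi,psi],args=(sg,),max_nfev=60);best.append((q.cost,sg,q.x))
best.sort(key=lambda b:b[0])
for b in best[:4]:print(b[0],b[1],b[2].round(3))
json.dump([best[0][1],list(best[0][2])],open("kin.json","w"))
E
```

```text
t 6.08 tcp [ 0.5586 -0.0964  0.2836] inS [ 0.0346 -0.004 ] j [-24.2  15.7  34.3 102.7  -9.8  64.2  26.5] F [ 0.9 -0.2 -0.3] open 0.0851
x [ 0.007  0.    -1.   ] y [0.973 0.229 0.007]
0.14850041946712716 (-1, -1, -1, -1, -1, -1, -1) [-0.28   1.     1.868  2.188  1.846  0.573 -1.4   -0.222 -1.759]
0.14850041947723477 (-1, 1, -1, 1, -1, 1, -1) [-0.28   1.    -1.868  2.188 -1.847 -0.573 -1.4    2.92   1.382]
0.14850041950969126 (-1, 1, -1, 1, -1, 1, -1) [-0.28   1.    -1.868  2.188 -1.846 -0.573 -1.4    2.92   1.382]
0.14858812866662874 (-1, -1, -1, -1, -1, -1, -1) [ 0.368 -0.408 -1.261 -0.602 -1.087  0.216  0.44   2.937  1.401]
```

```bash
cat > kin.py <<'E'
from h import *
import json,itertools
from scipy.optimize import least_squares
def fk(p,sg,J):
    d1,d3,a3,d5,a4,a6,d7,psi,o7,a2=p
    ax="zyzyzyz";tr=[(a2,0,d1),(a3,0,d3),(0,0,0),(a4,0,d5),(0,0,0),(a6,0,0),(0,0,d7)]
    tr=[(0,0,d1),(a2,0,0),(a3,0,d3),(a4,0,0),(0,0,d5),(a6,0,0),(0,0,d7)]
    P=np.zeros(3);M=R.from_euler("z",psi)
    for i in range(7):
        M=M*R.from_euler(ax[i],np.radians(J[i])*sg[i]+(o7 if i==6 else 0)); P=P+M.apply(tr[i])
    return P,M.as_matrix()@np.array([[0,0,-1],[0,1,0],[1,0,0]]).astype(float)
E
python3 - <<'E'
from kin import *
D=[json.loads(l) for l in open("log.txt")]
Ms=[R.from_euler("xyz",d[2],degrees=True).as_matrix() for d in D]
def res(p,sg):
    o=[]
    for d,M in zip(D,Ms):
        P,Q=fk(p,sg,d[0]);o+=[P-d[1],.3*(Q-M)[:,0],.3*(Q-M)[:,1]]
    return np.concatenate(o+[.0005*(p-p0)])
best=[]
for s1,s3,s5,s7 in itertools.product([1,-1],repeat=4):
    sg=(s1,1,s3,1,s5,1,s7)
    for psi in(0,2,4):
        p0=np.array([.3,.4,0,.4,0,0,.25,psi,psi,0])
        q=least_squares(res,p0,args=(sg,),max_nfev=60);best.append((q.cost,sg,q.x,abs(q.fun[:-10]).max()))
best.sort(key=lambda b:b[0])
for b in best[:4]:print(b[0],b[1],b[2].round(3),b[3])
json.dump([best[0][1],list(best[0][2])],open("kin.json","w"))
E
```

```text
1.0314461639686272e-05 (-1, 1, -1, 1, -1, 1, -1) [ 3.48e-01  5.11e-01  3.40e-02  4.45e-01 -9.00e-03 -9.00e-03  3.65e-01
 -9.10e-02  1.48e+00 -1.00e-03] 0.0019553266124177904
1.0620121192710642e-05 (-1, 1, -1, 1, -1, 1, -1) [ 3.48e-01  5.11e-01  3.40e-02  4.45e-01 -9.00e-03 -9.00e-03  3.65e-01
 -9.10e-02  1.48e+00 -1.00e-03] 0.001955224071121836
0.00533322389778708 (-1, 1, -1, 1, -1, 1, -1) [-15.277  -0.971   0.422   0.24   -0.432   1.012 -16.276   3.071   4.642
  -0.046] 0.06010284840869079
0.008797181738798177 (-1, 1, 1, 1, 1, 1, 1) [-6.707  0.905 -0.76   0.499  0.236  0.075 -6.562 -0.107  1.593  0.725] 0.07944010786672442
```

```bash
cat >> kin.py <<'E'
SG,PP=json.load(open("kin.json"))
LO=np.array([-169.35,-19.33,-80.79,13.8,-78.32,9.67,-169.56]);HI=np.array([169.35,120.38,83.38,139.57,258.32,109.79,169.56])
def tool(theta,roll,yaw=0):
    """tool x = -Y tilted down by theta, jaws vertical, then roll about tool x; yaw about z"""
    x=np.r_[-Y*np.cos(theta),-np.sin(theta)];z=np.r_[X,0];M=np.c_[x,np.cross(z,x),z]
    return R.from_euler("z",yaw)*R.from_matrix(M)*R.from_euler("x",roll)
def ik(P,Rt,seed,w=.002):
    M=Rt.as_matrix()
    def f(J):
        p,Q=fk(PP,SG,J);return np.r_[(p-P)*10,(Q-M)[:,0]*3,(Q-M)[:,1]*3,w*(J-seed)/57]
    q=least_squares(f,np.clip(seed,LO+1,HI-1),bounds=(LO,HI),max_nfev=80);p,Q=fk(PP,SG,q.x)
    return q.x,np.linalg.norm(p-P)+.2*np.linalg.norm(Q-M)
def joints(J):
    out=[]
    d1,d3,a3,d5,a4,a6,d7,psi,o7,a2=PP
    tr=[(0,0,d1),(a2,0,0),(a3,0,d3),(a4,0,0),(0,0,d5),(a6,0,0),(0,0,d7)];P=np.zeros(3);M=R.from_euler("z",psi)
    for i in range(7):
        M=M*R.from_euler("zyzyzyz"[i],np.radians(J[i])*SG[i]+(o7 if i==6 else 0));P=P+M.apply(tr[i]);out.append(P)
    return out
E
python3 - <<'E'
from kin import *
rng=np.random.default_rng(0)
for th in (0,5,10,20):
  for y in (0,15,-15):
    P=np.r_[W(.05,.127),.106]; 
    for roll in (-90,90,0,180):
        best=(9,None)
        for k in range(12):
            J,e=ik(P if abs(roll)!=0 and roll!=180 else P+[0,0,.2],tool(np.radians(th),np.radians(roll),np.radians(y)),rng.uniform(LO,HI),0)
            if e<best[0]:best=(e,J)
            if e<.003:break
        e,J=best;g=joints(J);print(th,y,roll,"err",round(e,4),J.round(0),"elbow",g[2].round(2),"wrist",g[5].round(3))
E
```

```text
0 0 -90 err 0.0 [-49.  64.   5. 101.  61.  94. 100.] elbow [0.34 0.33 0.54] wrist [0.459 0.39  0.106]
0 0 90 err 0.0 [-73.  72.  36. 101.  40.  74. -64.] elbow [0.2  0.45 0.48] wrist [0.459 0.39  0.106]
0 0 0 err 0.0 [-71.  49.  34. 108.  53.  85.  32.] elbow [0.18 0.36 0.66] wrist [0.459 0.39  0.306]
0 0 180 err 0.0 [ -57.   44.   15.  108.   61.   95. -155.] elbow [0.24 0.29 0.69] wrist [0.459 0.39  0.306]
0 15 -90 err 0.0 [-49.  62.   0. 113.  74.  91.  89.] elbow [0.34 0.32 0.56] wrist [0.37  0.356 0.106]
0 15 90 err 0.0 [-81.  72.  37. 113.  51.  61. -75.] elbow [0.14 0.47 0.48] wrist [0.37  0.356 0.106]
0 15 0 err 0.0 [-45.  39.  -5. 121.  77.  98.  14.] elbow [0.26 0.22 0.73] wrist [0.37  0.356 0.306]
0 15 180 err 0.0 [ -65.   40.   19.  121.   70.   85. -162.] elbow [0.19 0.3  0.72] wrist [0.37  0.356 0.306]
0 -15 -90 err 0.0 [-40.  67.  -1.  88.  56. 106. 105.] elbow [0.4  0.28 0.51] wrist [0.554 0.4   0.106]
0 -15 90 err 0.0 [-38.  67.  -5.  88.  58. 108. -77.] elbow [0.41 0.26 0.51] wrist [0.554 0.4   0.106]
0 -15 0 err 0.0 [-46.  48.   6.  95.  56. 109.  28.] elbow [0.31 
[... 3228 characters left out ...]
  55. -73.] elbow [0.19 0.37 0.64] wrist [0.381 0.337 0.231]
20 15 0 err 0.0 [-37.  25. -11. 121.  70.  85.  27.] elbow [0.2  0.13 0.8 ] wrist [0.381 0.337 0.431]
20 15 180 err 0.0 [-103.   63.   83.  122.   11.   40. -101.] elbow [-0.03  0.46  0.57] wrist [0.381 0.337 0.431]
20 -15 -90 err 0.0 [-56.  57.  23.  96.  36.  79. 120.] elbow [0.29 0.34 0.6 ] wrist [0.553 0.378 0.231]
20 -15 90 err 0.0 [-51.  56.  16.  96.  40.  82. -64.] elbow [0.31 0.31 0.61] wrist [0.553 0.378 0.231]
20 -15 0 err 0.0 [-48.  37.  11.  96.  46.  96.  35.] elbow [0.25 0.22 0.73] wrist [0.553 0.378 0.431]
20 -15 180 err 0.0 [ -27.   38.  -18.   96.   56.  106. -154.] elbow [0.31 0.14 0.73] wrist [0.553 0.378 0.431]
```

Both grasp rolls are reachable with margin. Moving off the open side and yawing by 90°, then pitching to near-horizontal (5° nose-down to clear the pin).

Call:
send_rows --slide '[[-0.13,0.7,0.2],[-0.13,0.7,0.2],[-0.13,0.7,0.2],[-0.13,0.7,0.2],[-0.13,0.7,0.2],[-0.13,0.7,0.2],[-0.13,0.7,0.2],[-0.13,0.7,0.2],[-0.13,0.7,0.2],[-0.13,0.7,0.2]]' --twist '[[0,0,1],[0,0,1],[0,0,1],[0,0,1],[0,0,1],[0,0,1],[0,0,1],[0,0,1],[0,0,1],[0,0,1]]' --grip '[1,1,1,1,1,1,1,1,1,1]'

```text
t: 6.92
tool_pos: [0.5233, 0.0803, 0.3283]
tcp_rot: [-159.0, 89.9, -178.2]
contact_force: [0.2, -0.2, -0.1]
opening: 0.085
```

Call:
send_rows --slide '[[-0.13,0.7,0.2],[-0.13,0.7,0.2],[-0.13,0.7,0.2],[-0.13,0.7,0.2],[-0.13,0.7,0.2],[-0.13,0.7,0.2],[0,0,0]]' --twist '[[0,0,1],[0,0,1],[0,0,1],[0,0,1],[0,0,1],[0,0,0.7],[0,0,0]]' --grip '[1,1,1,1,1,1,1]'

```text
t: 7.5
tool_pos: [0.5035, 0.1889, 0.3588]
tcp_rot: [97.0, 89.9, 110.7]
contact_force: [-0.3, 0.5, -0.4]
opening: 0.0852
```

Run:
```python
from kin import *; from cell import r,imaging
T=tool(np.radians(5),0)
q=r.sense(); report(q,T); J=q["joint_pos"];p,_=fk(PP,SG,J);print("fk err",p-q["tool_pos"])
# simulate
P0=q["tool_pos"];R0=rot(q);rv=(T*R0.inv()).as_rotvec()
for k in range(1,6):
    J,e=ik(P0+(np.r_[W(.05,.20),.30]-P0)*k/5,R.from_rotvec(rv*k/5)*R0,J);print(round(e,4),J.round(0))
for z in (.2,.11):
    J,e=ik(np.r_[W(.05,.2),z],T,J);print(z,round(e,4),J.round(0))
J,e=ik(np.r_[W(.05,.127),.11],T,J);print("grasp",round(e,4),J.round(0))
J,e=ik(np.r_[W(.05,.2),.26],T,J);print("lift",round(e,4),J.round(0))
for k in range(1,10):
    J,e=ik(np.r_[W(.05,.2),.26],tool(np.radians(5),np.radians(20*k)),J);print(20*k,round(e,4),J.round(0))
J,e=ik(np.r_[W(.02,.127),.115],tool(np.radians(5),np.pi),J);print("place",round(e,4),J.round(0))
```

```text
t 7.5 tcp [0.5035 0.1889 0.3588] inS [0.0467 0.2863] j [-38.6   8.4  13.1  98.9  -2.1  73.   78.7] F [-0.3  0.5 -0.4] open 0.0852
x [-0.001  0.002 -1.   ] y [-0.237  0.971  0.002]
twist left /0.1: [-14.44  -3.48  -0.05]
twist left /0.1: [-4.95 20.58 23.15]
fk err [0.00092487 0.01282596 0.00318043]
0.0 [-46.  11.  12. 100.  15.  74.  66.]
0.0 [-53.  16.  13. 100.  28.  79.  54.]
0.0 [-59.  24.  14. 101.  39.  84.  45.]
0.0 [-63.  34.  17. 102.  47.  89.  37.]
0.0 [-66.  45.  20. 102.  52.  95.  31.]
0.2 0.0 [-65.  54.  18. 101.  50.  90.  24.]
0.11 0.0 [-64.  63.  16.  97.  48.  87.  20.]
grasp 0.0 [-60.  62.  19. 103.  52.  81.  18.]
lift 0.0 [-66.  49.  20. 102.  51.  92.  28.]
20 0.0 [-69.  49.  24. 102.  49.  90.  10.]
40 0.0 [-72.  50.  28. 102.  47.  88.  -8.]
60 0.0 [-75.  52.  32. 102.  45.  86. -27.]
80 0.0 [-78.  53.  36. 102.  43.  84. -44.]
100 0.0 [-81.  55.  41. 102.  40.  82. -62.]
120 0.0 [-84.  58.  45. 102.  37.  80. -79.]
140 0.0 [-87.  60.  50. 102.  33.  77. -96.]
160 0.0 [ -89.   64.   55.  102.   29.   75. -112.]
180 0.0 [ -92.   67.   60.  102.   24.   73. -127.]
place 0.0 [ -87.   78.   52.  107.   21.   61. -138.]
```

Call:
send_rows --slide '[[0.05,-0.17,-0.16],[0.05,-0.17,-0.16],[0.05,-0.17,-0.16],[0.05,-0.17,-0.16],[0.05,-0.17,-0.16],[0.05,-0.17,-0.16],[0.05,-0.17,-0.16],[0.05,-0.17,-0.16],[0.05,-0.17,-0.16],[0.05,-0.17,-0.16]]' --twist '[[-0.96,-0.23,0],[-0.96,-0.23,0],[-0.96,-0.23,0],[-0.96,-0.23,0],[-0.96,-0.23,0],[-0.96,-0.23,0],[-0.96,-0.23,0],[-0.96,-0.23,0],[-0.96,-0.23,0],[-0.96,-0.23,0]]' --grip '[1,1,1,1,1,1,1,1,1,1]'

```text
t: 8.33
tool_pos: [0.517, 0.1417, 0.3185]
tcp_rot: [-89.7, 33.2, -76.6]
contact_force: [0.8, -0.7, 0.0]
opening: 0.0852
```

Call:
send_rows --slide '[[0.05,-0.17,-0.16],[0.05,-0.17,-0.16],[0.05,-0.17,-0.16],[0.05,-0.17,-0.16],[0.05,-0.17,-0.16],[0,0,0],[0,0,0]]' --twist '[[-0.96,-0.23,0],[-0.96,-0.23,0],[-0.96,-0.23,0],[-0.96,-0.23,0],[-0.96,-0.23,0],[0,0,0],[0,0,0]]' --grip '[1,1,1,1,1,1,1]'

```text
t: 8.92
tool_pos: [0.5229, 0.1204, 0.2975]
tcp_rot: [-90.0, 5.1, -76.6]
contact_force: [1.3, -0.0, 0.9]
opening: 0.0856
```

```bash
cat >> kin.py <<'E'
def togo(q,P,T):
    print("slide left",((np.array(P)-q["tool_pos"])/.025).round(2));report(q,T)
    print("wrist",joints(q["joint_pos"])[5].round(3))
E
python3 - <<'E'
from kin import *; from cell import r,imaging
q=r.sense(); togo(q,[*W(.05,.205),.11],tool(np.radians(5),0))
E
```

```text
slide left [ 0.1 -0.4 -7.5]
t 8.92 tcp [0.5229 0.1204 0.2975] inS [0.0498 0.2153] j [-62.6  40.6  17.3 105.4  51.4  98.   34.4] F [ 1.3 -0.   0.9] open 0.0856
x [ 0.23  -0.969 -0.089] y [-0.02   0.087 -0.996]
twist left /0.1: [-0.02  0.   -0.01]
twist left /0.1: [  7.23 -30.44  -2.76]
wrist [0.444 0.43  0.357]
```

Descend in front of the overhang, then check by the wrist camera.

Call:
send_rows --slide '[[0,0,-1],[0,0,-1],[0,0,-1],[0,0,-1],[0,0,-1],[0,0,-1],[0,0,-0.8],[0,0,-0.5],[0,0,-0.2],[0,0,0]]' --twist '[[0,0,0],[0,0,0],[0,0,0],[0,0,0],[0,0,0],[0,0,0],[0,0,0],[0,0,0],[0,0,0],[0,0,0]]' --grip '[1,1,1,1,1,1,1,1,1,1]'

```text
t: 9.75
tool_pos: [0.5235, 0.1213, 0.1115]
tcp_rot: [-89.7, 5.2, -76.6]
contact_force: [0.1, 0.4, 0.7]
opening: 0.0853
```

Run:
```python
from kin import *; from cell import r,imaging
q=r.sense(); togo(q,[*W(.05,.127),.11],tool(np.radians(5),0))
s=imaging.snapshot("wrist"); a=s["image"][:,:,::-1]
t=imaging.snapshot("scene")["image"][100:290,180:440,::-1]
b=cv2.resize(t,(520,380));cv2.imwrite("pics/w3.png",np.vstack([cv2.resize(a,(400,300)),cv2.resize(b,(400,292))]))
```

```text
slide left [ 0.8  -3.47 -0.06]
t 9.75 tcp [0.5235 0.1213 0.1115] inS [0.0505 0.2159] j [-60.3  58.4  13.9 102.9  47.2  88.8  22.1] F [0.1 0.4 0.7] open 0.0853
x [ 0.231 -0.969 -0.091] y [-0.017  0.09  -0.996]
twist left /0.1: [-0.05  0.04 -0.01]
twist left /0.1: [  7.23 -30.4   -2.8 ]
wrist [0.438 0.426 0.172]
```

View pics/w3.png

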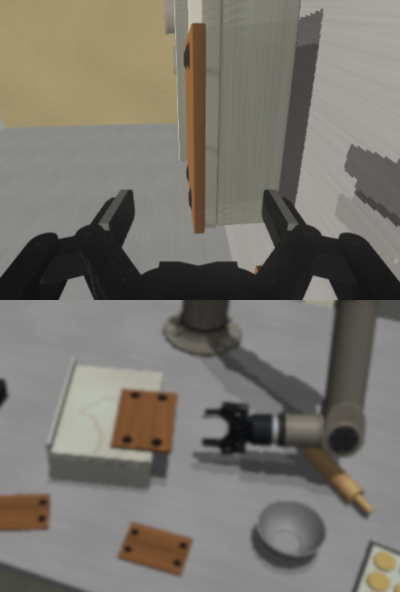

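The wrist view shows the board edge (columns 187–205) centred between the open jaws (133–265). The scene view shows the gripper level with the overhang and the wrist clear of the pin. Advancing and gripping.

Call:
send_rows --slide '[[0.16,-0.7,0],[0.16,-0.7,0],[0.16,-0.7,0],[0.14,-0.6,0],[0.11,-0.5,0],[0.05,-0.2,0],[0,0,0]]' --twist '[[0,0,0],[0,0,0],[0,0,0],[0,0,0],[0,0,0],[0,0,0],[0,0,0]]' --grip '[1,1,1,1,1,1,1]'

```text
t: 10.43
tool_pos: [0.5425, 0.034, 0.1118]
tcp_rot: [-89.8, 5.1, -76.7]
contact_force: [-0.4, -0.4, 1.0]
opening: 0.0849
```

Call:
send_rows --slide '[[0,0,0],[0,0,0],[0,0,0],[0,0,0],[0,0,0],[0,0,0],[0,0,0],[0,0,0],[0,0,0],[0,0,0]]' --twist '[[0,0,0],[0,0,0],[0,0,0],[0,0,0],[0,0,0],[0,0,0],[0,0,0],[0,0,0],[0,0,0],[0,0,0]]' --grip '[-1,-1,-1,-1,-1,-1,-1,-1,-1,-1]' --force 90

```text
t: 11.27
tool_pos: [0.5427, 0.0367, 0.1125]
tcp_rot: [-89.7, 5.0, -76.5]
contact_force: [-1.3, 4.3, 5.7]
opening: 0.0108
```

Run:
```python
from kin import *; from cell import r,imaging
q=r.sense(); togo(q,[*W(.05,.127),.11],tool(np.radians(5),0))
```

```text
slide left [ 0.03 -0.08 -0.1 ]
t 11.27 tcp [0.5427 0.0367 0.1125] inS [0.0498 0.1292] j [-55.8  57.6  16.5 108.8  52.6  82.2  19.8] F [-1.3  4.3  5.7] open 0.0108
x [ 0.233 -0.969 -0.087] y [-0.016  0.086 -0.996]
twist left /0.1: [-0.01  0.04 -0.03]
twist left /0.1: [  7.26 -30.4   -2.74]
wrist [0.454 0.346 0.17 ]
```

Call:
send_rows --slide '[[0,0,0.2],[0,0,0.4],[0,0,0.6],[0,0,0.7],[0,0,0.7],[-0.08,0.35,0.7],[-0.08,0.35,0.7],[-0.08,0.35,0.7],[-0.08,0.35,0.7],[-0.08,0.35,0.7]]' --twist '[[0,0,0],[0,0,0],[0,0,0],[0,0,0],[0,0,0],[0,0,0],[0,0,0],[0,0,0],[0,0,0],[0,0,0]]' --grip '[-1,-1,-1,-1,-1,-1,-1,-1,-1,-1]'

```text
t: 12.1
tool_pos: [0.5321, 0.08, 0.2643]
tcp_rot: [-89.8, 5.3, -76.6]
contact_force: [-0.1, 0.8, -3.2]
opening: 0.0109
```

Call:
send_rows --slide '[[-0.08,0.35,0.7],[-0.08,0.35,0.7],[-0.08,0.35,0.5],[-0.08,0.35,0.2],[0,0,0],[0,0,0]]' --twist '[[0,0,0],[0,0,0],[0,0,0],[0,0,0],[0,0,0],[0,0,0]]' --grip '[-1,-1,-1,-1,-1,-1]'

```text
t: 12.6
tool_pos: [0.5244, 0.1154, 0.3155]
tcp_rot: [-89.8, 5.2, -76.5]
contact_force: [-0.8, -0.5, -4.4]
opening: 0.0109
```

Run:
```python
from kin import *; from cell import r,imaging
q=r.sense(); togo(q,[*W(.05,.2),.28],tool(np.radians(5),np.pi))
s=imaging.snapshot("wrist"); a=s["image"][:,:,::-1]
t=imaging.snapshot("scene")["image"][100:290,180:440,::-1]
cv2.imwrite("pics/w4.png",np.vstack([cv2.resize(a,(400,300)),cv2.resize(t,(400,292))]))
```

```text
slide left [ 0.09 -0.39 -1.42]
t 12.6 tcp [0.5244 0.1154 0.3155] inS [0.0501 0.21  ] j [-63.2  38.9  18.6 105.7  52.1  98.1  35.9] F [-0.8 -0.5 -4.4] open 0.0109
x [ 0.233 -0.968 -0.091] y [-0.018  0.089 -0.996]
twist left /0.1: [  7.26 -30.4   -2.8 ]
twist left /0.1: [-0.05  0.02 -0.03]
wrist [0.445 0.426 0.375]
```

View pics/w4.png

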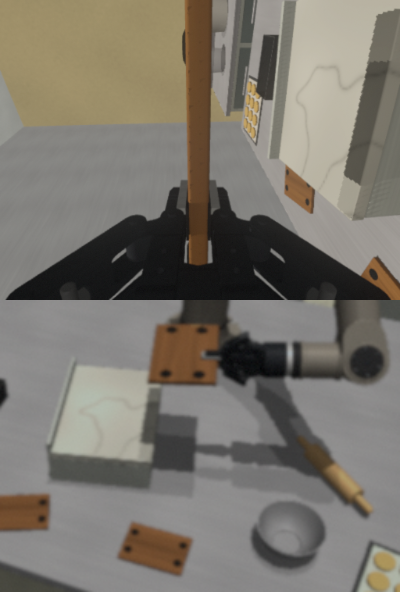

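The board is held firmly (weight about 4 N) and clear of everything. Rolling it 180° about the tool axis.

Call:
send_rows --slide '[[0,0,0],[0,0,0],[0,0,0],[0,0,0],[0,0,0],[0,0,0],[0,0,0],[0,0,0],[0,0,0],[0,0,0]]' --twist '[[0.12,-0.48,-0.045],[0.22,-0.9,-0.085],[0.22,-0.9,-0.085],[0.22,-0.9,-0.085],[0.22,-0.9,-0.085],[0.22,-0.9,-0.085],[0.22,-0.9,-0.085],[0.22,-0.9,-0.085],[0.22,-0.9,-0.085],[0.22,-0.9,-0.085]]' --grip '[-1,-1,-1,-1,-1,-1,-1,-1,-1,-1]' --force 110

```text
t: 13.53
tool_pos: [0.5243, 0.1141, 0.3156]
tcp_rot: [-38.8, 5.3, -76.6]
contact_force: [-0.2, -0.2, -3.8]
opening: 0.0106
```

Call:
send_rows --slide '[[0,0,0],[0,0,0],[0,0,0],[0,0,0],[0,0,0],[0,0,0],[0,0,0],[0,0,0],[0,0,0],[0,0,0]]' --twist '[[0.22,-0.9,-0.085],[0.22,-0.9,-0.085],[0.22,-0.9,-0.085],[0.22,-0.9,-0.085],[0.22,-0.9,-0.085],[0.22,-0.9,-0.085],[0.22,-0.9,-0.085],[0.22,-0.9,-0.085],[0.22,-0.9,-0.085],[0.22,-0.9,-0.085]]' --grip '[-1,-1,-1,-1,-1,-1,-1,-1,-1,-1]'

```text
t: 14.37
tool_pos: [0.5243, 0.1141, 0.3156]
tcp_rot: [14.6, 5.5, -76.3]
contact_force: [-0.3, -0.7, -3.9]
opening: 0.0106
```

Run:
```python
from kin import *; from cell import r,imaging
q=r.sense(); togo(q,[*W(.05,.21),.31],tool(np.radians(5),np.pi))
```

```text
slide left [ 0.    0.05 -0.22]
t 14.37 tcp [0.5243 0.1141 0.3156] inS [0.0497 0.2088] j [-75.3  43.1  36.2 106.8  46.2  89.1 -62.3] F [-0.3 -0.7 -3.9] open 0.0106
x [ 0.235 -0.967 -0.095] y [0.946 0.205 0.25 ]
twist left /0.1: [  3.   -12.77  -1.25]
twist left /0.1: [-4.3  17.66  1.62]
wrist [0.447 0.415 0.372]
```

Call:
send_rows --slide '[[0,0,0],[0,0,0],[0,0,0],[0,0,0],[0,0,0],[0,0,0],[0,0,0],[0,0,0],[0,0,0],[0,0,0]]' --twist '[[0.22,-0.9,-0.09],[0.22,-0.9,-0.09],[0.22,-0.9,-0.09],[0.22,-0.9,-0.09],[0.22,-0.9,-0.09],[0.22,-0.9,-0.09],[0.22,-0.9,-0.09],[0.22,-0.9,-0.09],[0.22,-0.9,-0.09],[0.22,-0.9,-0.09]]' --grip '[-1,-1,-1,-1,-1,-1,-1,-1,-1,-1]'

```text
t: 15.2
tool_pos: [0.5242, 0.1142, 0.3156]
tcp_rot: [67.9, 5.5, -76.4]
contact_force: [-0.5, -0.2, -3.6]
opening: 0.0109
```

Call:
send_rows --slide '[[0,0,0],[0,0,0],[0,0,0],[0,0,0],[0,0,0],[0,0,0],[0,0,0]]' --twist '[[0.22,-0.9,-0.09],[0.22,-0.9,-0.09],[0.22,-0.9,-0.09],[0.2,-0.8,-0.08],[0.06,-0.27,-0.1],[0,0,0],[0,0,0]]' --grip '[-1,-1,-1,-1,-1,-1,-1]'

```text
t: 15.78
tool_pos: [0.5245, 0.1146, 0.316]
tcp_rot: [89.9, 5.5, -76.8]
contact_force: [-0.0, 0.9, -3.5]
opening: 0.0105
```

Run:
```python
from kin import *; from cell import r,imaging
q=r.sense(); togo(q,[*W(.01,.129),.16],tool(np.radians(5),np.pi))
s=imaging.snapshot("wrist"); a=s["image"][:,:,::-1]
t=imaging.snapshot("scene")["image"][100:290,180:440,::-1]
cv2.imwrite("pics/w5.png",np.vstack([cv2.resize(a,(400,300)),cv2.resize(t,(400,292))]))
```

```text
slide left [-0.82 -3.49 -6.24]
t 15.78 tcp [0.5245 0.1146 0.316 ] inS [0.05   0.2092] j [ -84.4   50.5   51.8  107.    38.3   80.7 -129.5] F [-0.   0.9 -3.5] open 0.0105
x [ 0.228 -0.969 -0.096] y [ 0.024 -0.093  0.995]
twist left /0.1: [-0.08 -0.04  0.02]
twist left /0.1: [-7.19 30.43  2.87]
wrist [0.455 0.406 0.37 ]
```

View pics/w5.png

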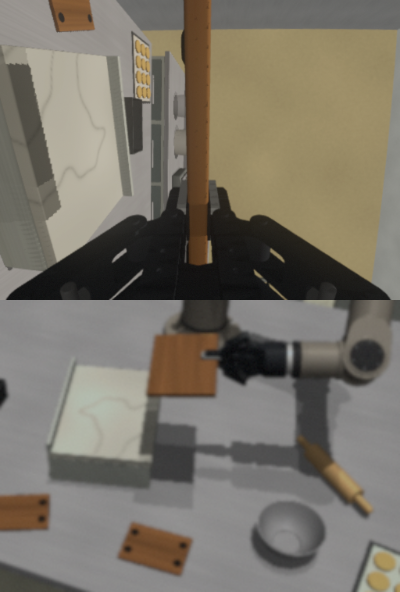

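The board is turned: smooth face up, feet facing down (left side in the wrist view), still gripped. Moving it above the placing spot.

Call:
send_rows --slide '[[-0.07,-0.4,-0.6],[-0.07,-0.4,-0.6],[-0.07,-0.4,-0.6],[-0.07,-0.4,-0.6],[-0.07,-0.4,-0.6],[-0.07,-0.4,-0.6],[-0.07,-0.4,-0.6],[-0.05,-0.4,-0.6],[-0.05,-0.4,-0.6],[0,0,-0.3]]' --twist '[[-0.08,-0.04,0],[0,0,0],[0,0,0],[0,0,0],[0,0,0],[0,0,0],[0,0,0],[0,0,0],[0,0,0],[0,0,0]]' --grip '[-1,-1,-1,-1,-1,-1,-1,-1,-1,-1]'

```text
t: 16.72
tool_pos: [0.5089, 0.0231, 0.1727]
tcp_rot: [90.0, 5.0, -76.8]
contact_force: [-0.0, -1.3, -3.8]
opening: 0.0104
```

Call:
send_rows --slide '[[0,0,-0.4],[0,0,-0.4],[0,0,-0.4],[0,0,-0.2],[0,0,0],[0,0,0]]' --twist '[[0,0,0],[0,0,0],[0,0,0],[0,0,0],[0,0,0],[0,0,0]]' --grip '[-1,-1,-1,-1,-1,-1]'

```text
t: 17.22
tool_pos: [0.51, 0.0252, 0.1389]
tcp_rot: [90.2, 5.0, -76.7]
contact_force: [-0.7, 0.3, -3.0]
opening: 0.0102
```

Run:
```python
from kin import *; from cell import r,imaging
q=r.sense(); togo(q,[*W(.015,.125),.118],tool(np.radians(5),np.pi))
```

```text
slide left [-0.01 -0.03 -0.83]
t 17.22 tcp [0.51   0.0252 0.1389] inS [0.0153 0.1256] j [ -77.4   65.6   43.9  115.2   35.2   63.5 -145.2] F [-0.7  0.3 -3. ] open 0.0102
x [ 0.229 -0.969 -0.087] y [ 0.017 -0.086  0.996]
twist left /0.1: [-0.01  0.03  0.01]
twist left /0.1: [  7.21 -30.43  -2.74]
wrist [0.428 0.318 0.188]
```

Lowering slowly to contact.

Call:
send_rows --slide '[[0,0,-0.25],[0,0,-0.25],[0,0,-0.2],[0,0,-0.1],[0,0,0],[0,0,0]]' --twist '[[0,0,0],[0,0,0],[0,0,0],[0,0,0],[0,0,0],[0,0,0]]' --grip '[-1,-1,-1,-1,-1,-1]'

```text
t: 17.72
tool_pos: [0.5098, 0.0249, 0.1188]
tcp_rot: [90.2, 5.0, -76.7]
contact_force: [0.4, -0.0, -4.2]
opening: 0.0105
```

Call:
send_rows --slide '[[0,0,-0.04],[0,0,-0.04],[0,0,0]]' --twist '[[0,0,0],[0,0,0],[0,0,0]]' --grip '[-1,-1,-1]'

```text
t: 17.97
tool_pos: [0.5099, 0.0249, 0.1172]
tcp_rot: [90.2, 5.0, -76.7]
contact_force: [-0.5, 0.9, -2.4]
opening: 0.0105
```

Call:
send_rows --slide '[[0,0,-0.04],[0,0,-0.04],[0,0,-0.04],[0,0,-0.04],[0,0,-0.02],[0,0,-0.02],[0,0,0]]' --twist '[[-0.1,-0.025,0],[-0.1,-0.025,0],[-0.1,-0.025,0],[-0.1,-0.025,0],[0,0,0],[0,0,0],[0,0,0]]' --grip '[-1,-1,-1,-1,-1,-1,-1]'

```text
t: 18.55
tool_pos: [0.5099, 0.0249, 0.1131]
tcp_rot: [90.2, 2.5, -76.7]
contact_force: [-1.8, 5.9, 5.5]
opening: 0.0103
```

Run:
```python
from kin import *; from cell import r,imaging
q=r.sense(); togo(q,[*W(.015,.125),.112],tool(np.radians(2.5),np.pi))
```

```text
slide left [-0.   -0.01 -0.04]
t 18.55 tcp [0.5099 0.0249 0.1131] inS [0.0151 0.1253] j [ -76.9   70.1   42.5  113.7   34.3   63.9 -147.3] F [-1.8  5.9  5.5] open 0.0103
x [ 0.23  -0.972 -0.043] y [ 0.006 -0.043  0.999]
twist left /0.1: [-0.    0.04  0.01]
twist left /0.1: [  7.22 -30.51  -1.36]
wrist [0.426 0.316 0.148]
```

Call:
send_rows --slide '[[0,0,0],[0,0,0],[0,0,0],[0,0,0],[0,0,0],[0,0,0],[0,0,0],[0,0,0],[0,0,0],[0,0,0]]' --twist '[[0,0,0],[0,0,0],[0,0,0],[0,0,0],[0,0,0],[0,0,0],[0,0,0],[0,0,0],[0,0,0],[0,0,0]]' --grip '[-0.7,-0.65,-0.6,-0.55,-0.5,-0.4,-0.3,-0.2,0,0.2]'

```text
t: 19.38
tool_pos: [0.5098, 0.0249, 0.1118]
tcp_rot: [90.2, 2.7, -76.7]
contact_force: [-0.2, 0.5, 0.2]
opening: 0.0509
```

Call:
send_rows --slide '[[0,0,0],[0,0,0],[-0.04,0.2,0],[-0.09,0.4,0],[-0.14,0.6,0],[-0.19,0.8,0],[-0.19,0.8,0],[-0.19,0.8,0.2],[-0.1,0.5,0.5],[0,0,0.5]]' --twist '[[0,0,0],[0,0,0],[0,0,0],[0,0,0],[0,0,0],[0,0,0],[0,0,0],[0,0,0],[0,0,0],[0,0,0]]' --grip '[0.6,1,1,1,1,1,1,1,1,1]'

```text
t: 20.22
tool_pos: [0.4864, 0.1319, 0.1409]
tcp_rot: [90.2, 2.8, -76.4]
contact_force: [0.8, 0.6, 0.2]
opening: 0.0857
```

Run:
```python
from kin import *; from cell import r,imaging
q=r.sense(); togo(q,[*W(.0,.22),.3],tool(np.radians(90),np.pi))
s=imaging.snapshot("top"); findboard(s,.115)
t=imaging.snapshot("scene")["image"][100:290,180:440,::-1]
cv2.imwrite("pics/w6.png",np.vstack([cv2.resize(s["image"][130:290,190:360,::-1],(400,376)),cv2.resize(t,(400,292))[:220]]))
```

```text
slide left [-0.52 -0.73  6.36]
t 20.22 tcp [0.4864 0.1319 0.1409] inS [0.017  0.2348] j [ -82.8   66.1   41.   107.3   30.    76.  -142.5] F [0.8 0.6 0.2] open 0.0857
x [ 0.235 -0.971 -0.05 ] y [ 0.009 -0.049  0.999]
twist left /0.1: [14.79  3.57 -0.02]
twist left /0.1: [-5.07 21.04 22.75]
wrist [0.407 0.42  0.179]
board px [[224.0, 180.0], [268.0, 167.0], [285.0, 232.0], [241.0, 244.0]] S corners mm [[129.0, 158.0], [130.0, 21.0], [-67.0, 21.0], [-68.0, 156.0]]
```

View pics/w6.png

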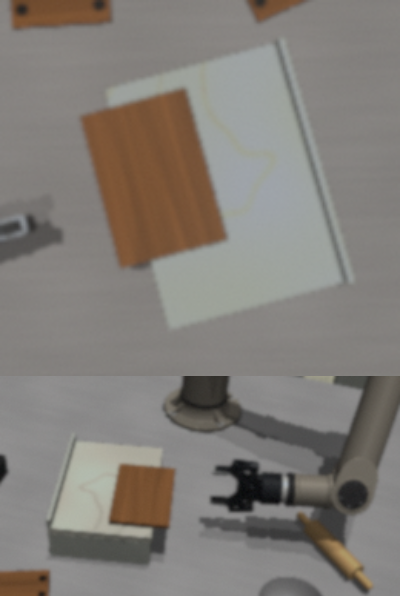

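The board lies smooth side up at x ≈ 31 mm, with its outer edge at y ≈ 157 mm and parallel to the stand; a foot corner just shows at the open edge (crop 140,266). I lift off, re-orient the tool downward, and push it back with two open fingers.

Call:
send_rows --slide '[[0.02,0.05,0.5],[0.02,0.05,0.5],[0.02,0.05,0.5],[0.02,0.05,0.5],[0.02,0.05,0.5],[0.02,0.05,0.5],[0.02,0.05,0.5],[0.02,0.05,0.5],[0.02,0.05,0.5],[0.02,0.05,0.5]]' --twist '[[0.96,0.23,0],[0.96,0.23,0],[0.96,0.23,0],[0.96,0.23,0],[0.96,0.23,0],[0.96,0.23,0],[0.96,0.23,0],[0.96,0.23,0],[0.96,0.23,0],[0.96,0.23,0]]' --grip '[1,1,1,1,1,1,1,1,1,1]'

```text
t: 21.15
tool_pos: [0.4908, 0.1388, 0.2672]
tcp_rot: [89.9, 59.5, -77.0]
contact_force: [2.0, 0.4, -1.1]
opening: 0.0855
```

Call:
send_rows --slide '[[0,0,0],[0,0,0],[0,0,0],[0,0,0],[0,0,0],[0,0,0],[0,0,0],[0,0,0],[0,0,0],[0,0,0]]' --twist '[[0.96,0.23,0],[0.96,0.23,0],[0.96,0.23,0],[0.96,0.23,0],[0.96,0.23,0],[0.4,0.1,0],[0,0,1],[0,0,1],[0,0,1],[0,0,1]]' --grip '[1,1,1,1,1,1,1,1,1,1]'

```text
t: 21.98
tool_pos: [0.4905, 0.1383, 0.2658]
tcp_rot: [16.0, 89.7, -127.7]
contact_force: [-0.5, -0.6, 0.3]
opening: 0.0854
```

Call:
send_rows --slide '[[0,0,0],[0,0,0],[0,0,0],[0,0,0],[0,0,0],[0,0,0],[0,0,0],[0,0,0],[0,0,0],[0,0,0]]' --twist '[[0,0,1],[0,0,1],[0,0,1],[0,0,1],[0,0,1],[0,0,1],[0,0,1],[0,0,1],[0,0,1],[0,0,1]]' --grip '[1,1,1,1,1,1,1,1,1,1]'

```text
t: 22.82
tool_pos: [0.4904, 0.1385, 0.2657]
tcp_rot: [0.8, 89.8, -85.5]
contact_force: [-0.4, 0.2, -0.6]
opening: 0.0855
```

Run:
```python
from kin import *; from cell import r,imaging
q=r.sense(); togo(q,[*W(.031,.2),.095],down())
```

```text
slide left [ 0.71 -1.49 -6.83]
t 22.82 tcp [0.4904 0.1385 0.2657] inS [0.0224 0.2403] j [-47.7   9.9  28.3 110.6  -5.1  60.8 -13.6] F [-0.4  0.2 -0.6] open 0.0855
x [ 0.    -0.004 -1.   ] y [0.998 0.063 0.   ]
twist left /0.1: [0.04 0.01 1.7 ]
twist left /0.1: [ 1.000e-02 -6.000e-02 -2.972e+01]
wrist [0.491 0.15  0.637]
```

Call:
send_rows --slide '[[0.35,-0.75,0],[0.35,-0.75,-0.5],[0,0,-1],[0,0,-1],[0,0,-1],[0,0,-1],[0,0,-1],[0,0,-0.8],[0,0,-0.5],[0,0,0]]' --twist '[[0,0,0.85],[0,0,0.85],[0,0,0],[0,0,0],[0,0,0],[0,0,0],[0,0,0],[0,0,0],[0,0,0],[0,0,0]]' --grip '[1,1,1,1,1,1,1,1,1,1]'

```text
t: 23.65
tool_pos: [0.5058, 0.1005, 0.0936]
tcp_rot: [-43.9, 89.6, -120.9]
contact_force: [-0.2, -0.2, -0.1]
opening: 0.0854
```

Run:
```python
from kin import *; from cell import r,imaging
q=r.sense(); togo(q,[*W(.031,.17),.092],down())
```

```text
slide left [ 0.37 -1.14 -0.07]
t 23.65 tcp [0.5058 0.1005 0.0936] inS [0.0286 0.1998] j [-37.7  24.7  24.2 118.6 -15.1  39.8   9.3] F [-0.2 -0.2 -0.1] open 0.0854
x [-0.003 -0.006 -1.   ] y [ 0.974  0.226 -0.005]
twist left /0.1: [ 0.06 -0.03  0.04]
twist left /0.1: [ -0.05  -0.09 -31.37]
wrist [0.511 0.111 0.462]
```

Call:
send_rows --slide '[[0.09,-0.39,0],[0.09,-0.39,0],[0.09,-0.39,0],[0.05,-0.2,0],[0.05,-0.2,0],[0.05,-0.2,0],[0.05,-0.2,0],[0.05,-0.2,0],[0.05,-0.2,0]]' --twist '[[0,0,0.04],[0,0,0],[0,0,0],[0,0,0],[0,0,0],[0,0,0],[0,0,0],[0,0,0],[0,0,0]]' --grip '[1,1,1,1,1,1,1,1,1]'

```text
t: 24.4
tool_pos: [0.5234, 0.0433, 0.097]
tcp_rot: [41.9, 89.8, -34.6]
contact_force: [-1.0, 4.5, 3.3]
opening: 0.0853
```

Run:
```python
from kin import *; from cell import r,imaging
q=r.sense(); togo(q,[*W(.031,.05),.092],down())
s=imaging.snapshot("wrist"); t=imaging.snapshot("scene")["image"][140:240,190:320,::-1]
cv2.imwrite("pics/w7.png",np.vstack([cv2.resize(s["image"][:,:,::-1],(400,300)),cv2.resize(t,(400,292))]))
```

```text
slide left [ 0.77 -3.52 -0.2 ]
t 24.4 tcp [0.5234 0.0433 0.097 ] inS [0.0325 0.1401] j [-31.1  25.   24.3 117.6 -15.4  40.2  16.5] F [-1.   4.5  3.3] open 0.0853
x [ 0.003 -0.002 -1.   ] y [0.972 0.233 0.003]
twist left /0.1: [ 0.02  0.03 -0.03]
twist left /0.1: [-0.05  0.04 31.39]
wrist [0.527 0.051 0.465]
```

View pics/w7.png

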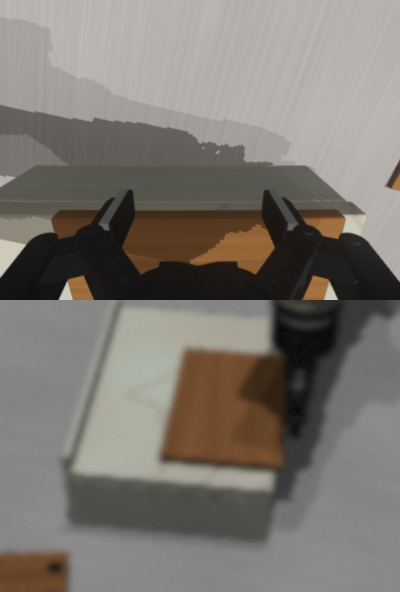

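The wrist view shows both fingertips (rows ~190) just outside the board's outer edge (row ~212). The scene view shows the board square and moved inward. The tool had risen 4 mm, so I correct that and continue.

Call:
send_rows --slide '[[-0.02,0.08,-0.08],[0,0,-0.08],[0.05,-0.2,0],[0.05,-0.2,0],[0.05,-0.2,0],[0.05,-0.2,0],[0.05,-0.2,0],[0.05,-0.2,0],[0.05,-0.2,0],[0.05,-0.2,0]]' --twist '[[0,0,0],[0,0,0],[0,0,0],[0,0,0],[0,0,0],[0,0,0],[0,0,0],[0,0,0],[0,0,0],[0,0,0]]' --grip '[1,1,1,1,1,1,1,1,1,1]'

```text
t: 25.33
tool_pos: [0.5327, 0.0046, 0.0928]
tcp_rot: [31.1, 89.8, -45.5]
contact_force: [-0.1, 1.9, -0.9]
opening: 0.0855
```

Run:
```python
from kin import *; from cell import r,imaging
q=r.sense(); togo(q,[*W(.031,.05),.092],down())
s=imaging.snapshot("top"); findboard(s,.115)
```

```text
slide left [ 0.4  -1.97 -0.03]
t 25.33 tcp [0.5327 0.0046 0.0928] inS [0.0326 0.1003] j [-26.5  26.   24.2 116.8 -15.9  40.2  21.2] F [-0.1  1.9 -0.9] open 0.0855
x [ 0.003 -0.003 -1.   ] y [0.973 0.232 0.002]
twist left /0.1: [ 0.03  0.03 -0.02]
twist left /0.1: [-0.04  0.05 31.4 ]
wrist [0.536 0.012 0.461]
board px [[246.0, 173.0], [290.0, 161.0], [308.0, 224.0], [264.0, 237.0]] S corners mm [[130.0, 89.0], [132.0, -47.0], [-64.0, -49.0], [-66.0, 85.0]]
```

Call:
send_rows --slide '[[0.05,-0.23,0],[0.05,-0.23,0],[0.05,-0.23,0],[0.05,-0.23,0],[0.05,-0.23,0],[0.05,-0.23,0],[0.05,-0.23,0],[0.05,-0.23,0],[0,0,0]]' --twist '[[0,0,0],[0,0,0],[0,0,0],[0,0,0],[0,0,0],[0,0,0],[0,0,0],[0,0,0],[0,0,0]]' --grip '[1,1,1,1,1,1,1,1,1]'

```text
t: 26.13
tool_pos: [0.5429, -0.0428, 0.0929]
tcp_rot: [28.0, 89.7, -48.7]
contact_force: [-0.3, -0.4, 0.4]
opening: 0.0853
```

Call:
send_rows --slide '[[0.02,-0.08,0],[0.02,-0.08,0],[0.01,-0.04,0],[0,0,0]]' --twist '[[0,0,0],[0,0,0],[0,0,0],[0,0,0]]' --grip '[1,1,1,1]'

```text
t: 26.47
tool_pos: [0.5437, -0.0459, 0.0928]
tcp_rot: [29.2, 89.8, -47.4]
contact_force: [-0.4, 1.0, 0.9]
opening: 0.0852
```

Run:
```python
from kin import *; from cell import r,imaging
q=r.sense(); togo(q,[*W(.031,.042),.092],down())
```

```text
slide left [ 0.03 -0.27 -0.03]
t 26.47 tcp [ 0.5437 -0.0459  0.0928] inS [0.0317 0.0486] j [-20.8  27.   24.2 115.1 -16.3  41.   26.9] F [-0.4  1.   0.9] open 0.0852
x [ 0.003 -0.003 -1.   ] y [0.973 0.233 0.002]
twist left /0.1: [ 0.03  0.03 -0.02]
twist left /0.1: [-0.04  0.05 31.4 ]
wrist [ 0.547 -0.041  0.46 ]
```

Call:
send_rows --slide '[[0.01,-0.04,0],[0.01,-0.04,0],[0.01,-0.04,0],[0,0,0]]' --twist '[[0,0,0],[0,0,0],[0,0,0],[0,0,0]]' --grip '[1,1,1,1]'

```text
t: 26.8
tool_pos: [0.5446, -0.0491, 0.0928]
tcp_rot: [29.5, 89.7, -47.1]
contact_force: [-0.3, 2.5, -0.0]
opening: 0.0854
```

Call:
send_rows --slide '[[0.01,-0.04,0],[0.01,-0.04,0],[0,0,0]]' --twist '[[0,0,0],[0,0,0],[0,0,0]]' --grip '[1,1,1]'

```text
t: 27.05
tool_pos: [0.5451, -0.0512, 0.0927]
tcp_rot: [28.7, 89.7, -47.9]
contact_force: [0.9, 1.2, 0.6]
opening: 0.0855
```

Call:
send_rows --slide '[[0.01,-0.04,0],[0.01,-0.04,0],[0,0,0]]' --twist '[[0,0,0],[0,0,0],[0,0,0]]' --grip '[1,1,1]'

```text
t: 27.3
tool_pos: [0.5454, -0.0526, 0.0928]
tcp_rot: [30.2, 89.8, -46.3]
contact_force: [-1.1, 4.1, 1.0]
opening: 0.085
```

Call:
send_rows --slide '[[0.01,-0.04,0],[0,0,0],[0,0,0]]' --twist '[[0,0,0],[0,0,0],[0,0,0]]' --grip '[1,1,1]'

```text
t: 27.55
tool_pos: [0.5454, -0.0526, 0.0927]
tcp_rot: [37.6, 89.9, -38.9]
contact_force: [-1.7, 5.3, 3.1]
opening: 0.0855
```

Call:
send_rows --slide '[[0.01,-0.04,0],[0,0,0],[0,0,0]]' --twist '[[0,0,0],[0,0,0],[0,0,0]]' --grip '[1,1,1]'

```text
t: 27.8
tool_pos: [0.5454, -0.0527, 0.0927]
tcp_rot: [60.4, 89.9, -16.1]
contact_force: [-3.9, 8.3, 3.6]
opening: 0.0857
```

The tool has stalled while the force climbs to about 9 N, so the board is against the lip. Backing off and checking.

Call:
send_rows --slide '[[-0.05,0.2,0],[-0.1,0.4,0],[0,0.2,0.5],[0,0.5,1],[0,1,1],[0,1,1],[0,1,1],[0,1,0.5],[0,1,0],[0,1,0]]' --twist '[[0,0,0],[0,0,0],[0,0,0],[0,0,0],[0,0,0],[0,0,0],[0,0,0],[0,0,0],[0,0,0],[0,0,0]]' --grip '[1,1,1,1,1,1,1,1,1,1]'

```text
t: 28.63
tool_pos: [0.5431, 0.1291, 0.2203]
tcp_rot: [61.9, 89.6, -14.7]
contact_force: [0.2, 0.2, 0.5]
opening: 0.0856
```

Call:
send_rows --slide '[[0,1,0],[0,1,0],[0,1,0],[0,1,0],[0,1,0],[0,0,0]]' --twist '[[0,0,0],[0,0,0],[0,0,0],[0,0,0],[0,0,0],[0,0,0]]' --grip '[1,1,1,1,1,1]'

```text
t: 29.13
tool_pos: [0.5414, 0.2594, 0.2185]
tcp_rot: [71.9, 89.8, -4.3]
contact_force: [-0.5, 1.3, -0.1]
opening: 0.0857
```

Run:
```python
from kin import *; from cell import r,imaging
q=r.sense(); report(q)
s=imaging.snapshot("top"); findboard(s,.115)
t=imaging.snapshot("scene")["image"][130:240,190:320,::-1]
cv2.imwrite("pics/w8.png",np.vstack([cv2.resize(s["image"][90:290,70:420,::-1],(500,286)),cv2.resize(t,(360,305),interpolation=cv2.INTER_CUBIC)[:, :].copy() if 0 else cv2.copyMakeBorder(cv2.resize(t,(360,305)),0,0,0,140,0)]))
```

```text
t 29.13 tcp [0.5414 0.2594 0.2185] inS [0.0998 0.3462] j [-49.5  21.9  23.2 101.9  -9.8  58.   -8.7] F [-0.5  1.3 -0.1] open 0.0857
x [ 0.004 -0.    -1.   ] y [0.971 0.24  0.004]
board px [[265.0, 168.0], [310.0, 156.0], [327.0, 219.0], [283.0, 232.0]] S corners mm [[130.0, 28.0], [131.0, -109.0], [-64.0, -108.0], [-65.0, 28.0]]
```

View pics/w8.png

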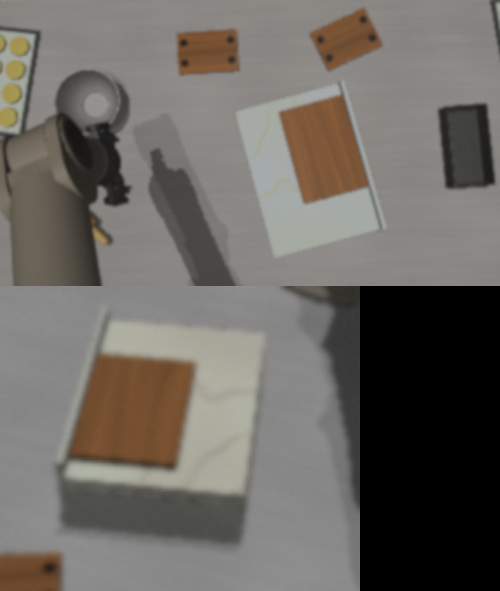

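The board lies against the lip, smooth side up, parallel and wholly on the stand: centre at about x 33 mm, y −40 mm. The arm is clear, and the bowl, tin and visible end of the pin look unmoved.

```bash
python3 -c "
from cell import order
print(order.sign_off())"
```

```text
the job is handed in; nothing more can be done
None
```

The board now lies on its feet, smooth side up, flat against the lip and wholly on the stand. The job was handed in at about 29 s of the 72 s allowed; sign-off gives no verdict.

I pushed the board out from the lip side until it overhung the open edge by about 43 mm. I gripped the overhang with the tool nearly horizontal, lifted, and rolled it 180° about the tool axis. Then I lowered it until it touched, opened the fingers gradually, and pushed it back with two fingers until the push force rose at the lip.

- **Position:** the last overhead picture puts the board's centre at about x = +33 mm, y = −40 mm in the stand frame. The calibration is good to about 2 mm and the allowed y range is −45 to −30 mm.
- **Angle to the lip:** parallel within the measurement.
- **Height and level:** not measured. The pictures show it lying flat.
- **Gripper:** clear of everything, with no contact force beyond sensor noise.
- **Bystanders:** the bowl and loaf tin look unmoved. The rolling pin was mostly hidden by the arm in that last overhead picture; it was visible in the scene view after I released the board, and the arm kept clear of it.

Two readings disagreed with what I expected. My fitted arm model was up to 13 mm off in one pose, so I used it only to check reach. The tool also rose about 4 mm during the first part of the push back, and I corrected that before continuing.

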